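# Unhook the wide glass press from its holder and set it on the slab

## Robot

A 6-joint arm with a two-finger parallel gripper is mounted at the origin on the work surface. World frame = base frame: x ahead of the robot, y to its left, z up, the work surface at z = 0. Lengths are in mm, angles in rad, forces in N, time in s.
With the tool pointing down it reaches from about 300 to 775 mm from the base axis. Payload 14.6 kg.
Tool frame: the origin (TCP) lies between the finger pads; the fingertips stand 8 mm ahead of it and the grasp point (between the pads) lies 11 mm behind it; z points along the fingers, y is the direction in which the jaws open and shut (so a half turn about z gives the same grasp; the last joint's range is limited). The gripper opens to 94 mm and grips with 3 to 60 N. Pads are 16 mm wide; open, the fingers measure 119 mm over their backs; the gripper's body (75 mm by 177 mm) begins 78 mm behind the grasp point.
Start: joints at [1.276, 0.3, 1.521, -0, 1.321, -0.067], TCP at [124.207, 535.782, 213.446] pointing down, gripper open.
Joint ranges: [-3.03, 3.03], [-0.79, 2.21], [0.23, 2.52], [-1.04, 4.18], [0, 3.07], [-2.55, 2.55]. Speed limits (rad/s): [2.22, 2.22, 2.57, 3.14, 3.14, 3.14].

## Interface

Orientations are given as [roll, pitch, yaw] about the fixed x, y, z axes, in that order (R = Rz(yaw) Ry(pitch) Rx(roll)).
In Python, from cell import manip gives the robot as it stands. The module is installed in compiled form; this text tells all that it offers.
- The arm moves only by the tool send_rows, never from a script. Its argument "series" is a list that holds one entry, the list of rows, each a list of 5 numbers: the opening, from 0 (shut) to 1 (fully open), then the shift along the tool's x, y, z in mm, then the turn about the tool's z in degrees. In form: [[[gripper, dx, dy, dz, roll], ...]]. A call has 1 to 10 rows; each row is the pose to reach, as a shift and turn from the pose commanded when the call began, along the tool's axes at that moment; what a row does not reach only later rows make up. A row lasts 1/10 s, in which the tool goes at most 50 mm and 8.59 degrees, less where a joint would pass 70% of its speed; a pose out of reach is approached as far as the arm can. A call with a gripper value outside its range is refused whole. The fingers move at their own pace and stop on an object; "newtons" is the grip in N (left out, the last holds). Time passes only in rows, so rows that repeat a pose let the fingers close. It gives the time, the measured TCP pose, the force and the opening at its end, in the units of the state.
- manip.read_state(): the state, without advancing time (a new reading comes with each control period).
- manip.camera(name): name is "side" or "top" or "wrist"; returns a dict with "img" (400x640x3 uint8, red, green, blue), "vfov" (degrees; the focal length in pixels is half the picture's height over the tangent of half this angle, whatever the lens; pixels are square), "cx", "cy" (the principal point, pixels), "pose" (4x4, takes a point from camera to world coordinates); the wrist camera has in their place "T_tool_cam" (4x4, takes a point from camera to tool coordinates, whose origin is the TCP and whose axes are the flange's). Camera axes: x right, y down, z forward; pixel columns grow to the right and rows downward; lengths in mm; the calibration is good to about 2 mm. A picture is of the moment at which its call begins: read the wrist's pose just before it. There is no depth.
- manip.sign_off(): hands the job in, once; it reports no verdict.
Trained networks look in a picture, given as the dict that the camera call returned (one of the last four; its "shot" number tells which), for a name from the list of things; names that differ only in an ending like _2 or _b are one class to them, and where a whole thing is asked for, a point or a joint stands for the part that bears it (a point fixed in the world has none). Each returns a list of dicts, best first, with "conf" (0 to 1); they miss things now and then, are a little off and sometimes report something else, mostly with a low value. They report only what shows in the picture. A call takes as long as a camera call. They do not tell look-alikes from the thing itself.
- manip.find_in(target, picture): "rect" ([left, top, width, height] in pixels, round what is visible of it).
- manip.silhouettes(target, picture): "pixels" (400x640 bool, what is visible of it) and "rect" ([left, top, width, height] in pixels, round what is visible of it).
The state is a dict: "clock": time; "joints": joint angles; "qd": joint speeds; "effort": joint torques, N m; "eef_pos": TCP position; "eef_rot": TCP orientation; "wrist_force": force on the tool from outside, world axes, zero at the start; "moment": the same for the moment, N m; "finger_gap": finger opening in mm.
Only numpy, scipy, OpenCV 4.12 (cv2) and the standard library are available. Lean on these libraries where they do the work, as an engineer would, in place of code of your own. Each camera call takes 0.05 s, during which the arm holds its last target. There are 200 camera calls.

## Task

Take the wider of the two wooden-handled glass presses out of its bench holder: its tail is hooked under the holder's retaining lip, so tilt it back by lifting its front edge over the front lip, then draw it forwards out from under the retaining lip. Set it down (do not drop it) flat on the steel slab, near the middle and handle up, and leave it there. Leave the narrower press sitting in its own holder.

Things in the scene. Friction and masses are not known exactly. Their poses are not given: they have to be found in the camera images.
- press_grip (a point): Wide press: dark graphite plate 90 (x) x 84 (y) x 10 mm with an upright wooden grip on its middle, a bar 16 mm thick (x), 44 wide (y), its top 76 mm above the plate's underside. This point: middle of the grip, 43 mm above the underside's middle. x to the tail, z up. 0.25 to 0.42 kg. Starts on the holder's floor, axes parallel to the holder's, 3 mm play all round.
- holder: Aluminium tray holding the wide press, fixed; outside 106 (x) x 100 mm. Origin: middle of underside, on bench; x to its back, -x to its front (robot side). Floor 5 mm up; front lip and sides 18 mm above floor. Back retaining lip overhangs 16 mm forwards, 18 mm above floor, over the tail. Level lift jams at 8 mm; tail down, tilt 12 to 24 deg (best 18) frees the front; then 25 to 30 mm forwards frees the tail.
- slab: Bare steel slab 150 x 150 x 12 mm, fixed flat on the bench. Origin: middle of its underside; its top is 12 mm above.
- small_press_grip (a point): Narrow press, to be left alone: like the wide one but its plate is only 48 mm wide (y), in a narrower holder of the same kind. This point: middle of its grip, 43 mm above its underside.
Things that resemble listed ones, but are neither listed nor needed, are in the scene too. Leave any green or red look-alike of the part that bears press_grip alone.

How it is judged (in metres and radians):
On the way:
1. the wide press is tilted back by more than 5 degrees while its tail is still under the retaining lip (angle between press_grip's own z axis and vertical above 0.09 rad and x of press_grip in the frame of holder above -0.008 m and horizontal distance between press_grip and holder below 0.035 m and z of press_grip in the frame of holder below 0.08 m), for 0.05 s.
At the end, for the whole second after the job is handed in: The wide press rests flat (within 5 degrees, handle up) on the slab with its middle within 30 mm of the slab's middle, released and still; the narrow press is still in its holder, within 15 mm of where it was (horizontal distance between press_grip and slab below 0.03 m and z of press_grip in the frame of slab between 0.048 and 0.062 m and angle between press_grip's own z axis and vertical below 0.09 rad and linear speed of press below 0.02 m/s and distance of small_press_grip from where it was at the start of the episode below 0.015 m); the robot touches nothing.
It fails at once if the wide press is let go more than 20 mm above the slab (horizontal distance between press_grip and slab below 0.12 m and z of press_grip in the frame of slab above 0.075 m and contact force between the fingers and press below 0.05 N).
It fails at once if the narrow press is moved more than 25 mm (distance of small_press_grip from where it was at the start of the episode above 0.025 m).
It also fails if it takes over 42 s, if anything falls off the work surface, if the arm or the gripper's body presses on something with over 40 N, if the wrist force passes 120 N, or if a joint passes its speed limit or range.

## Working session

There is one attempt and no reset: what is moved stays moved. The work goes in short steps, Python scripts to look and compute and a tool call to move; the robot and the scene stay as the last step left them, time stands still between calls to the robot, and variables do not carry over. Pictures are saved under pics/ and viewed, about 8 in all and at most 12, crops included, and the job is handed in when it is done.

Besides the shell and the picture viewer there is one more tool, called as name(argument=value, ...) on one line, values as JSON. send_rows: Moves the arm, as the interface text tells. Its arguments: {"type":"object","properties":{"series":{"type":"array"},"newtons":{"type":"number"}},"required":["series"]}

```bash
mkdir -p pics; cat > h.py <<'E'
import numpy as np, cv2
from scipy.spatial.transform import Rotation as R
from cell import manip
def K(p): return 200/np.tan(np.radians(p['vfov'])/2)
def toolT(s):
    T=np.eye(4);T[:3,:3]=R.from_euler('xyz',s['eef_rot']).as_matrix();T[:3,3]=s['eef_pos'];return T
def shoot(n):
    s=manip.read_state(); p=manip.camera(n)
    p['T']=toolT(s)@np.array(p['T_tool_cam']) if n=='wrist' else np.array(p['pose'])
    return p
def ray(p,u,v):
    f=K(p);d=p['T'][:3,:3]@np.array([(u-p['cx'])/f,(v-p['cy'])/f,1]);return p['T'][:3,3],d/np.linalg.norm(d)
def at(p,u,v,z):
    o,d=ray(p,u,v);return o+d*(z-o[2])/d[2]
def proj(p,X):
    c=np.linalg.inv(p['T'])@np.r_[X,1];f=K(p);return np.array([p['cx']+f*c[0]/c[2],p['cy']+f*c[1]/c[2]])
def tri(obs):
    A=np.zeros((3,3));b=np.zeros(3)
    for p,u,v in obs:
        o,d=ray(p,u,v);M=np.eye(3)-np.outer(d,d);A+=M;b+=M@o
    return np.linalg.solve(A,b)
def save(p,n): cv2.imwrite('pics/'+n,p['img'][:,:,::-1])
E
python3 - <<'E'
from h import *
np.set_printoptions(precision=1,suppress=True)
s=manip.read_state();print(s)
for n in('top','side'):
    p=shoot(n);save(p,n+'0.png');print(n,p['T'][:3,3],p['vfov'],p['cx'],p['cy'])
    for t in('press_grip','holder','slab','small_press_grip'):
        for r in manip.silhouettes(t,p)[:5]: 
            m=np.argwhere(r['pixels']).mean(0)[::-1]; print(t,round(r['conf'],2),r['rect'],m,at(p,*m,40 if t!='slab' else 12))
E
```

```text
{'clock': 0.0, 'joints': array([ 1.3,  0.3,  1.5,  0. ,  1.3, -0.1]), 'qd': array([ 0.,  0.,  0., -0.,  0.,  0.]), 'effort': array([  0. , -53.2, -35.3,   0.1,   0. ,  -0. ]), 'eef_pos': array([124.1, 535.5, 212.9]), 'eef_rot': array([-3.1, -0. ,  2.9]), 'wrist_force': array([ 0.1, -0.6, -0.4]), 'moment': array([ 0., -0., -0.]), 'finger_gap': 93.77851626897645}
top [ 297.4 -210.1 1713.5] 44.94774310240042 316.196375234844 203.19288659781859
press_grip 0.86 [444.5, 207.0, 27.1, 32.7] [458.8 219.4] [ 462.6 -700.9   40. ]
press_grip 0.71 [322.9, 189.1, 27.1, 24.4] [334.7 201. ] [ 526.5 -270.3   40. ]
press_grip 0.67 [319.3, 134.9, 25.4, 29.8] [332.  149.9] [ 709.5 -261.1   40. ]
press_grip 0.62 [239.9, 239.9, 30.4, 29.5] [255.8 254.7] [339.8   2.3  40. ]
holder 0.65 [317.9, 182.8, 37.7, 33.6] [335.5 192.9] [ 555. -273.   40.]
slab 0.94 [165.5, 186.5, 53.0, 50.9] [192.5 212.3] [489.5 233.   12. ]
small_press_grip 0.57 [243.8, 186.8, 15.5, 21.5] [252.4 197.5] [538.6  17.9  40. ]
side [ -136.7 -1067.4  1021.4] 46.921144443469515 324.51162790107963 191.75995369290092
press_grip 0.97 [404.1, 297.5, 49.6, 40.6] [427.7 315.7] [ 447.9 -720.7   40. ]
press_grip 0.84 [322.1, 189.8, 32.9, 28.7] [337.9 204.7] [ 523.6 -280.5   40. ]
press_grip 0.78 [363.1, 164.3, 32.5, 31.8] [379.3 181.2] [ 699.4 -278.4   40. ]
press_grip 0.56 [227.3, 171.0, 26.2, 30.1] [240.1 185.9] [331.2 -17.4  40. ]
holder 0.92 [315.2, 188.3, 45.7, 37.3] [340.9 209.4] [ 517.7 -302.4   40. ]
slab 0.78 [216.8, 124.4, 52.2, 33.4] [244.5 140.3] [488.5 226.9  12. ]
small_press_grip 0.78 [275.6, 143.1, 25.0, 23.4] [287.7 155.5] [542.8  19.5  40. ]
```

View pics/top0.png

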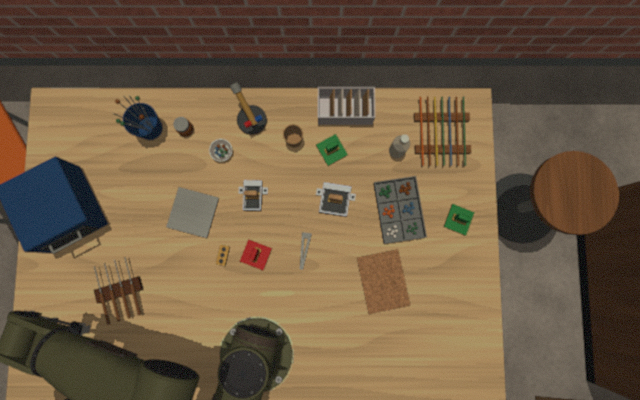

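View pics/side0.png

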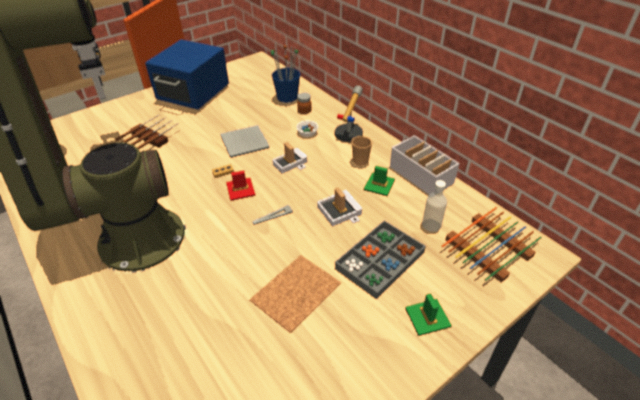

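The top view shows the wide press in its tray at about (335,200), its retaining lip on the far side. The narrow one is at (252,197) and the slab at (192,212). The side view agrees, with the wide press at (340,205); the red and green plates are look-alikes. Next I'll move the wrist camera over the wide holder.

```bash
cat >> h.py <<'E'
def go(X,yaw=None,s=None):
    s=s or manip.read_state();T=toolT(s);d=T[:3,:3].T@(np.array(X)-T[:3,3])
    a=np.degrees(np.arctan2(T[1,0],T[0,0])); r=0
    if yaw is not None: r=-((yaw-a+90)%180-90)
    print('shift',d.round(1),'roll',round(r,2),'toolyaw',round(a,2),'pos',T[:3,3].round(1))
E
python3 - <<'E'
from h import *
np.set_printoptions(precision=2,suppress=True)
s=manip.read_state();print(s['eef_rot'],s['joints']);go([470,-270,280])
p=shoot('wrist');print(p['T_tool_cam'],p['vfov'],p['cx'],p['cy'])
E
```

```text
[-3.14  0.    2.91] [ 1.28  0.3   1.52 -0.    1.32 -0.07]
shift [-518.8 -706.9  -66.5] roll 0 toolyaw 166.95 pos [124.2 535.7 213.4]
[[   0.     -0.97   -0.25   72.93]
 [   1.      0.     -0.     -1.23]
 [   0.     -0.25    0.97 -170.85]
 [   0.      0.      0.      1.  ]] 64.69444482023823 318.53065084592305 197.1433630464253
```

send_rows(series=[[[1,-26,-35,-7,0],[1,-52,-71,-14,0],[1,-78,-106,-20,0],[1,-104,-142,-27,0],[1,-130,-177,-33,0],[1,-156,-212,-40,0],[1,-182,-248,-47,0],[1,-208,-283,-53,0],[1,-234,-319,-60,0],[1,-260,-354,-66,0]]])

```text
clock: 1.55
eef_pos: [297.7, 130.5, 280.1]
eef_rot: [3.141, 0.001, 2.914]
wrist_force: [1.0, 0.7, -0.4]
finger_gap: 94.2
```

send_rows(series=[[[1,-26,-35,0,0],[1,-52,-71,0,0],[1,-78,-106,0,0],[1,-104,-142,0,0],[1,-130,-177,0,0],[1,-156,-212,0,0],[1,-182,-248,0,0],[1,-208,-283,0,0],[1,-234,-319,0,0],[1,-259,-353,0,0]]])

```text
clock: 2.55
eef_pos: [470.5, -272.1, 279.3]
eef_rot: [-3.142, 0.0, 2.913]
wrist_force: [-0.2, -0.2, 0.7]
finger_gap: 93.9
```

```bash
python3 - <<'E'
from h import *
np.set_printoptions(precision=1,suppress=True)
s=manip.read_state();print(s['clock'],s['eef_pos'],s['eef_rot'],s['joints'])
p=shoot('wrist');save(p,'w1.png')
for t in('press_grip','holder'):
    for r in manip.silhouettes(t,p)[:3]:
        m=np.argwhere(r['pixels']).mean(0)[::-1]; print(t,round(r['conf'],2),r['rect'],m,at(p,*m,30))
E
```

```text
2.55 [ 470.5 -272.1  279.3] [-3.1  0.   2.9] [-0.6  0.2  1.4 -0.   1.5 -1.9]
press_grip 0.88 [465.7, 0.0, 88.0, 58.9] [509.4  27.8] [352.7 -10.1  30. ]
press_grip 0.82 [297.7, 178.7, 60.9, 60.8] [328.6 209. ] [ 526.3 -272.1   30. ]
press_grip 0.68 [337.5, 279.5, 44.8, 77.2] [360.4 312.5] [ 697.5 -260.7   30. ]
holder 0.66 [284.8, 172.1, 91.2, 82.8] [330.  218.1] [ 539.7 -273.1   30. ]
```

View pics/w1.png

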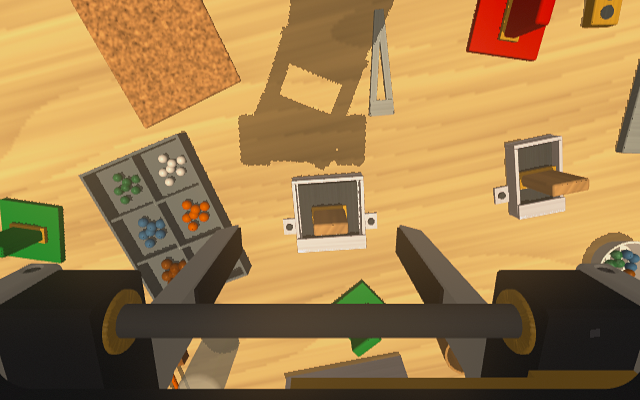

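The wrist view shows the wide tray at about (330,213), nearly aligned with the image, with the retaining lip and screw ears on the far side (lower edge). I'll take a second, closer view for stereo.

send_rows(series=[[[1,-20,0,20,0],[1,-40,0,40,0],[1,-60,0,60,0],[1,-60,0,60,0],[1,-60,0,60,0]]])

```text
clock: 3.2
eef_pos: [528.4, -282.8, 219.8]
eef_rot: [3.142, -0.0, 2.915]
wrist_force: [0.4, -0.6, -0.2]
finger_gap: 93.9
```

```bash
python3 - <<'E'
from h import *
import pickle
p=shoot('wrist');q={k:p[k] for k in p};pickle.dump(q,open('w2.pkl','wb'))
r=[x for x in manip.silhouettes('holder',p)]+manip.silhouettes('press_grip',p)
for x in r[:4]: print(x['conf'],x['rect'])
x0,y0=[int(v) for v in r[0]['rect'][:2]];x0-=25;y0-=20;x0=max(x0,0);y0=max(y0,0);print(x0,y0)
b=cv2.resize(p['img'][y0:y0+130,x0:x0+180,::-1],None,fx=4.4,fy=4.4,interpolation=cv2.INTER_CUBIC)
a=cv2.imread('pics/w1.png')[160:270,270:390];a=cv2.resize(a,None,fx=5,fy=5,interpolation=cv2.INTER_CUBIC)
cv2.imwrite('pics/w2c.png',b);cv2.imwrite('pics/w1c.png',a)
E
```

```text
0.69 [274.7, 136.5, 113.1, 93.8]
0.75 [322.7, 265.4, 80.6, 87.7]
0.69 [0.0, 172.1, 18.7, 69.7]
0.57 [294.9, 141.6, 69.1, 71.2]
249 116
```

View pics/w2c.png

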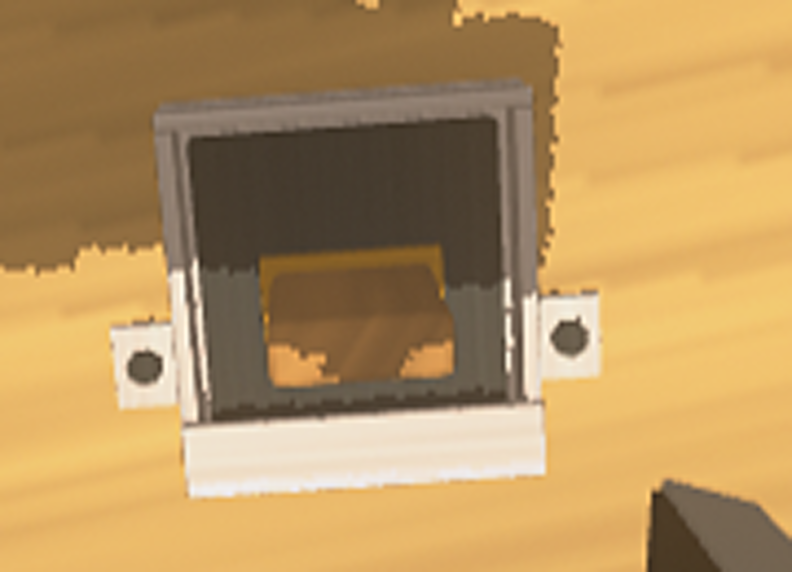

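View pics/w1c.png

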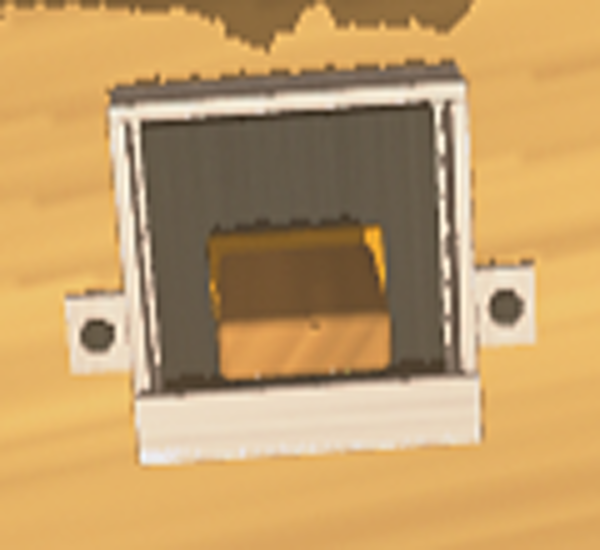

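The crops show the tray, lip corners, ear holes and grip-top edges clearly. I'll triangulate matching points from both.

```bash
cat > m.py <<'E'
from h import *
import pickle
np.set_printoptions(precision=1,suppress=True)
p2=pickle.load(open('w2.pkl','rb'));p1=dict(p2)
T=np.eye(4);T[:3,:3]=R.from_euler('xyz',[np.pi,0,2.9135]).as_matrix();T[:3,3]=[470.5,-272.1,279.3];p1['T']=T@np.array(p2['T_tool_cam'])
c1=lambda u,v:(p1,270+(u+.5)/5-.5,160+(v+.5)/5-.5)
c2=lambda u,v:(p2,249+(u+.5)/4.4-.5,116+(v+.5)/4.4-.5)
P={}
for n,a,b in [('earL',(97,335),(145,367)),('earR',(505,307),(570,337)),('lbL',(140,464),(190,496)),('lbR',(481,440),(546,472)),('lfL',(136,397),(184,428)),('lfR',(478,374),(542,403)),('gbL',(220,381),(272,388)),('gbR',(390,376),(453,376)),('flL',(110,102),(157,130)),('flR',(466,82),(531,108))]:
    A,B=c1(*a),c2(*b);P[n]=tri([A,B]);print(n,P[n],'err',proj(p1,P[n])-np.array(A[1:]))
for a,b in (('earL','earR'),('lbL','lbR'),('lfL','lfR'),('gbL','gbR')):
    d=P[a]-P[b];print(a,'len',np.linalg.norm(d),'yaw',np.degrees(np.arctan2(d[1],d[0])))
# with fixed heights
for n,z,a,b in (('lbL',28,(140,464),(190,496)),('lbR',28,(481,440),(546,472)),('lfL',28,(136,397),(184,428)),('lfR',28,(478,374),(542,403)),('gbL',81,(220,381),(272,388)),('gbR',81,(390,376),(453,376)),('fl',23,(110,102),(157,130)),('fr',23,(466,82),(531,108))): print(n,at(*c1(*a),z),at(*c2(*b),z))
E
python3 m.py
```

```text
earL [ 547.9 -336.8    3.1] err [ 0. -0.]
earR [ 565.8 -216.1    5.7] err [0.1 0. ]
lbL [ 580.2 -329.6   29.3] err [ 0.2 -0. ]
lbR [ 596.  -232.3   27.4] err [0.1 0. ]
lfL [ 563.6 -327.6   19.6] err [-0.1  0. ]
lfR [ 578.1 -229.    21.6] err [0. 0.]
gbL [ 541.9 -296.1   77.8] err [ 0.2 -0. ]
gbR [ 544.5 -254.5   91.8] err [-0.1 -0. ]
flL [ 484.9 -319.7  -26.1] err [-0.3  0.1]
flR [ 503.  -211.3  -23.3] err [0.3 0. ]
earL len 122.1067072083415 yaw -98.44824060347347
lbL len 98.63470709159611 yaw -99.20827681016753
lfL len 99.72528836376945 yaw -98.41549868619634
gbL len 43.921272145632955 yaw -93.60869566414998
lbL [ 580.8 -330.1   28. ] [ 580.6 -329.6   28. ]
lbR [ 595.6 -232.4   28. ] [ 595.8 -232.2   28. ]
lfL [ 560.3 -326.2   28. ] [ 561.1 -326.4   28. ]
lfR [ 575.5 -229.4   28. ] [ 576.1 -229.7   28. ]
gbL [ 540.7 -296.    81. ] [ 541.1 -295.5   81. ]
gbR [ 548.9 -254.4   81. ] [ 547.7 -254.1   81. ]
fl [ 476.1 -312.9   23. ] [ 481.6 -313.9   23. ]
fr [ 492.7 -216.1   23. ] [ 498.  -217.3   23. ]
```

```bash
python3 -c "
from h import *
go([536.5,-273.5,40],-8.6)"
```

```text
shift [ -5.3  11.7 181. ] roll -4.45 toolyaw 166.95 pos [ 528.4 -283.5  221. ]
```

send_rows(series=[[[1,-5.5,11,30,-4.5],[1,-5.5,11,70,-4.5],[1,-5.5,11,110,-4.5],[1,-5.5,11,145,-4.5],[1,-5.5,11,165,-4.5],[1,-5.5,11,179,-4.5],[1,-5.5,11,179,-4.5],[1,-5.5,11,179,-4.5]]])

```text
clock: 4.15
eef_pos: [536.9, -274.6, 41.8]
eef_rot: [-3.141, 0.002, 2.992]
wrist_force: [0.5, -0.4, 1.4]
finger_gap: 94.3
```

```bash
python3 - <<'E'
from h import *
go([536.5,-273.5,40],-8.6)
p=shoot('wrist');save(p,'w3.png')
E
```

```text
shift [0.6 1.  1.8] roll 0.04 toolyaw 171.44 pos [ 536.9 -274.6   41.8]
```

View pics/w3.png

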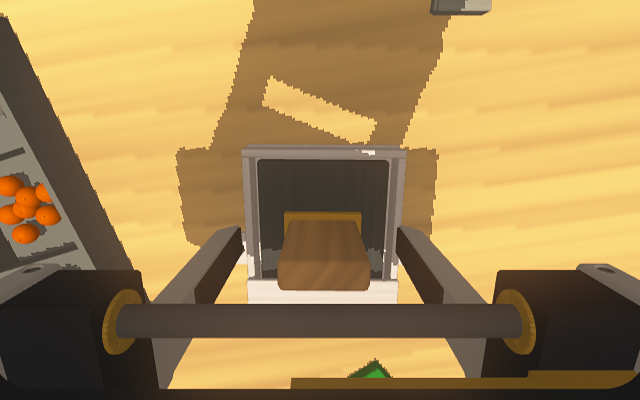

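The grip sits centred between the fingers at about (324,255), square with the tray. I'll close on it.

send_rows(series=[[[0.3,0,1,0,0],[0.3,0,1,0,0],[0.3,0,1,0,0],[0.3,0,1,0,0],[0.3,0,1,0,0],[0.3,0,1,0,0]]], newtons=18)

```text
clock: 4.8
eef_pos: [536.6, -273.3, 40.4]
eef_rot: [3.142, -0.0, 2.992]
wrist_force: [-0.1, 0.0, 0.8]
finger_gap: 49.4
```

send_rows(series=[[[0.3,0,0,0,0],[0.3,0,0,0,0],[0.3,0,0,0,0]]])

```text
clock: 5.1
eef_pos: [536.6, -273.2, 40.4]
eef_rot: [3.141, -0.0, 2.992]
wrist_force: [-0.3, 1.0, 1.0]
finger_gap: 43.9
```

send_rows(series=[[[0.3,0,0,-3,0],[0.3,0,0,-6,0],[0.3,0,0,-8,0],[0.3,-1.5,0,-9.5,0],[0.3,-3,0,-11,0],[0.3,-5,0,-12.5,0],[0.3,-6,0,-13.5,0],[0.3,-6,0,-13.5,0]]])

```text
clock: 5.9
eef_pos: [542.6, -274.2, 53.6]
eef_rot: [3.142, -0.0, 2.992]
wrist_force: [1.2, -3.7, -14.6]
finger_gap: 43.8
```

```bash
python3 - <<'E'
from h import *
s=manip.read_state();print(s['eef_pos'],s['wrist_force'],s['moment'],s['finger_gap'])
p=shoot('wrist');a=p['img'][130:310,200:440,::-1]
q=shoot('side');b=q['img'][170:240,300:380,::-1]
a=cv2.resize(a,(480,360),interpolation=2);b=cv2.resize(b,(411,360),interpolation=2)
cv2.imwrite('pics/t1.png',np.hstack([a,b])[:, :800])
E
```

```text
[ 542.55028051 -274.15907915   53.61413319] [  1.23714979  -3.74347366 -14.64389369] [-0.65404575  0.05798125 -0.09412637] 43.83086655108017
```

View pics/t1.png

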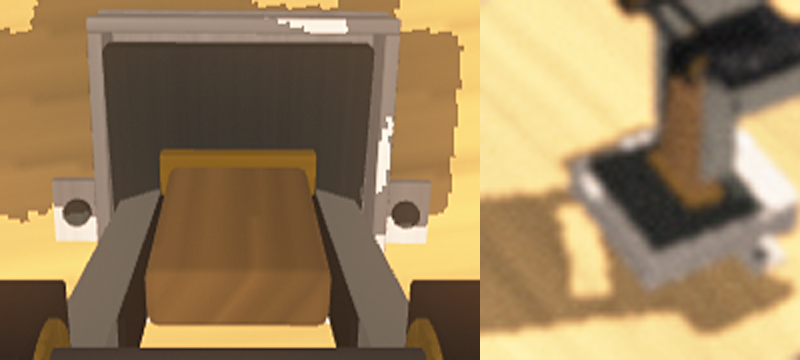

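The plate's front edge is rising towards the lip's top and the grip is leaning back, so it is pivoting in the pads. I'll keep going.

send_rows(series=[[[0.3,-1.5,0,-1,0],[0.3,-3,0,-2,0],[0.3,-4,0,-3,0],[0.3,-5.5,0,-4,0],[0.3,-7,0,-5,0],[0.3,-7,0,-5,0]]])

```text
clock: 6.6
eef_pos: [549.6, -275.2, 59.1]
eef_rot: [-3.142, 0.0, 2.992]
wrist_force: [0.3, -2.7, -13.8]
finger_gap: 43.8
```

```bash
python3 - <<'E'
from h import *
import pickle
s=manip.read_state();print(s['eef_pos'],s['wrist_force'],s['moment'],s['finger_gap'])
p=shoot('wrist');a=p['img'][110:310,180:460,::-1]
pickle.dump(dict(p),open('w4.pkl','wb'))
q=shoot('side');b=q['img'][160:240,300:380,::-1]
a=cv2.resize(a,(420,300),interpolation=2);b=cv2.resize(b,(300,300),interpolation=2)
cv2.imwrite('pics/t2.png',np.hstack([a,b]))
# model projection for candidate tilts: front top corners of the plate, grip at pads 
hx=np.array([np.cos(np.radians(-8.6)),np.sin(np.radians(-8.6)),0]);hy=np.array([-hx[1],hx[0],0]);z=np.array([0,0,1.])
g=np.array(s['eef_pos'])+[0,0,11]
for t in (0,5,10,15,18,22):
    c,w=np.cos(np.radians(t)),np.sin(np.radians(t));X=c*hx-w*z;Z=w*hx+c*z
    U=g-46.*Z
    pts=[U+10*Z-45*X-42*hy,U+10*Z-45*X+42*hy,U+76*Z-8*X+22*hy,U+76*Z+8*X+22*hy]
    print(t,[((proj(p,q_)-[180,110])*1.5).round(0).tolist() for q_ in pts],'front bottom z',round((U-45*X)[2],1),'tail top z',round((U+45*X+10*Z)[2],1),'tail bottom x',round((U+45*X-np.array([535.8,-273,0]))@hx,1), 'ztail',round((U+45*X)[2],1))
E
```

```text
[ 549.6244599  -275.21297071   59.09312709] [  0.31366253  -2.66938244 -13.81959982] [-0.61078555  0.33751609 -0.05194582] 43.806556998065346
0 [[110.0, 76.0], [312.0, 77.0], [285.0, 231.0], [283.0, 278.0]] front bottom z 24.1 tail top z 34.1 tail bottom x 59.0 ztail 24.1
5 [[107.0, 70.0], [315.0, 71.0], [285.0, 240.0], [282.0, 284.0]] front bottom z 28.2 tail top z 30.3 tail bottom x 54.8 ztail 20.3
10 [[105.0, 65.0], [318.0, 66.0], [285.0, 248.0], [282.0, 289.0]] front bottom z 32.6 tail top z 26.8 tail bottom x 50.3 ztail 17.0
15 [[102.0, 61.0], [321.0, 61.0], [285.0, 257.0], [281.0, 294.0]] front bottom z 37.3 tail top z 23.7 tail bottom x 45.6 ztail 14.0
18 [[100.0, 59.0], [322.0, 59.0], [285.0, 261.0], [280.0, 296.0]] front bottom z 40.3 tail top z 21.9 tail bottom x 42.6 ztail 12.4
22 [[98.0, 56.0], [325.0, 57.0], [284.0, 267.0], [279.0, 298.0]] front bottom z 44.3 tail top z 19.9 tail bottom x 38.5 ztail 10.6
```

View pics/t2.png

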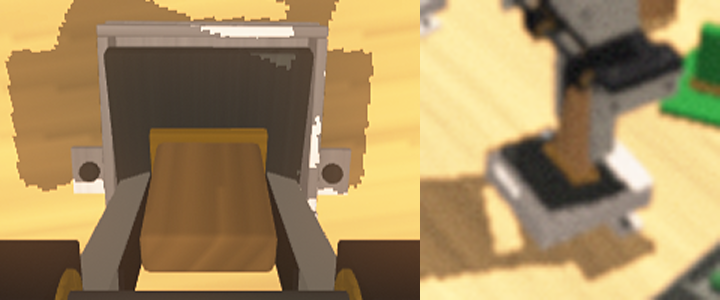

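```bash
cat > fit.py <<'E'
from h import *
import pickle
from scipy.optimize import least_squares
p=pickle.load(open('w4.pkl','rb'));Tc=np.array(p['T_tool_cam'])
hx=np.array([np.cos(np.radians(-8.6)),np.sin(np.radians(-8.6)),0]);hy=np.array([-hx[1],hx[0],0]);z=np.array([0,0,1.])
def rows(pos,t,d,e,hc,frt=True):
    T=np.eye(4);T[:3,:3]=R.from_euler('xyz',[np.pi,0,2.992]).as_matrix();T[:3,3]=pos
    q=dict(p);q['T']=T@Tc
    c,w=np.cos(t),np.sin(t);X=c*hx-w*z;Z=w*hx+c*z;g=np.array(pos)+[0,0,11.];U=g-(46.+d)*Z+e*X
    f=lambda x,h:(proj(q,U+x*X+h*Z)[1]-110)*1.5
    wd=lambda x,h:1.5*(proj(q,U+x*X+h*Z-22*hy)-proj(q,U+x*X+h*Z+22*hy))[0]
    return U,X,Z,np.array([f(-8,hc),f(8,76),f(-8,76),abs(wd(8,76))])
obs3=np.array([166,271,np.nan,135]);obs4=np.array([142,271,235,136]);obs5=np.array([(130+168/2-110)*1.5,(130+323/2-110)*1.5,(130+268/2-110)*1.5,182*.75])
P3=[536.7,-274.6,40.5];P5=[542.6,-274.2,53.6];P4=[549.6,-275.2,59.1]
def res(v):
    hc=v[0];r=[]
    for pos,o,a in((P3,obs3,(0,v[1],v[2])),(P5,obs5,v[3:6]),(P4,obs4,v[6:9])):
        r+=list(np.nan_to_num(o-rows(pos,*a,hc)[3]))
    return np.r_[r,(hc-16)/3,(v[5]-v[2])/2,(v[8]-v[2])/2]
s=least_squares(res,[16,0,0,.1,0,0,.2,0,0]);print(s.x.round(2),s.fun.round(1))
for pos,a in((P5,s.x[3:6]),(P4,s.x[6:9])):
    U,X,Z,_=rows(pos,*a,s.x[0]);print(np.degrees(a[0]),'frontbot',(U-45*X)[2],'tailtop',(U+45*X+10*Z)[2],'tailbot',(U+45*X)[2],'grip x',(U+43*Z-[535.8,-273,0])@hx,'z',(U+43*Z)[2],'tail x',(U+45*X-[535.8,-273,0])@hx)
E
python3 fit.py
```

```text
[18.19  7.09  1.74  0.1   5.81 -0.05  0.24  6.06 -2.62] [ 0.2  0.3  0.  -0.8  0.1 -0.8  0.6  0.5  0.  -1.2  0.9  1.2  0.7 -0.9
 -2.2]
5.900846451760716 frontbot 17.693033502154044 tailtop 18.38739561631111 tailbot 8.440382632146829 grip x 5.948085714776737 z 55.83886389905684 tail x 46.28893317229029
13.60345474253256 frontbot 30.702458108258643 tailtop 19.253861635112074 tailbot 9.53439342976986 grip x 9.294803007319135 z 61.912139051985775 tail x 42.91877902941446
```

The fit gives a tilt of about 6° and then 13.6°, with the press not slipping in the pads. The front edge is clear of the lip and the tail is still hooked. I'll tilt slightly more, then draw forwards.

send_rows(series=[[[0.3,-3,0,-2,0],[0.3,-3,0,-2,0],[0.3,2,0,-2,0],[0.3,7,0,-2,0],[0.3,12,0,-2,0],[0.3,17,0,-2,0],[0.3,22,0,-2,0],[0.3,27,0,-2,0],[0.3,27,0,-2,0]]])

```text
clock: 7.6
eef_pos: [522.2, -271.1, 61.0]
eef_rot: [3.142, -0.0, 2.992]
wrist_force: [0.9, 0.6, -2.1]
finger_gap: 44.0
```

```bash
python3 - <<'E'
from h import *
s=manip.read_state();print(s['eef_pos'],s['wrist_force'],s['moment'],s['finger_gap'])
p=shoot('wrist');a=p['img'][110:310,180:460,::-1]
q=shoot('side');b=q['img'][160:240,290:370,::-1]
a=cv2.resize(a,(420,300),interpolation=2);b=cv2.resize(b,(300,300),interpolation=2)
cv2.imwrite('pics/t3.png',np.hstack([a,b]))
E
```

```text
[ 522.19972822 -271.12228369   61.03607515] [ 0.87288618  0.6368696  -2.11895996] [-0.02903316 -0.05275788  0.01767486] 44.01081513845087
```

View pics/t3.png

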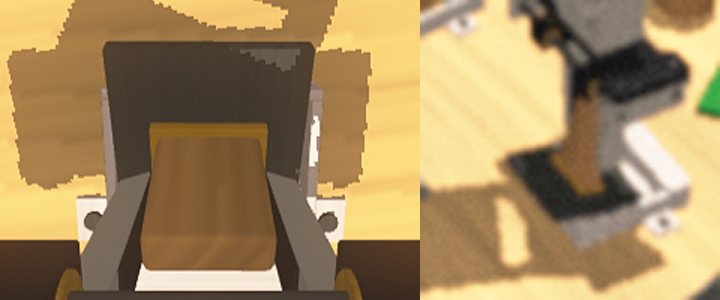

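The plate now stands forward of the tray, tilted, with the tail out from under the lip. The force has dropped to roughly the press's weight, so I'll lift and carry it.

send_rows(series=[[[0.3,4,0,-8,0],[0.3,8,0,-22,0],[0.3,10,0,-45,0],[0.3,10,0,-75,0],[0.3,10,0,-105,0],[0.3,10,0,-135,0],[0.3,10,0,-155,0],[0.3,10,0,-160,0]]], newtons=25)

```text
clock: 8.5
eef_pos: [513.3, -270.0, 224.6]
eef_rot: [-3.14, 0.005, 2.992]
wrist_force: [-0.1, 0.0, -3.9]
finger_gap: 43.7
```

```bash
python3 -c "
from h import *
s=manip.read_state();print(s['finger_gap'],s['wrist_force'])
go([440,160,221],-8.6); go([489,230,221])"
```

```text
43.65599661594991 [-0.14433178  0.01417058 -3.94499428]
shift [136.4 414.3   2.2] roll 0.05 toolyaw 171.45 pos [ 513.3 -270.   224.6]
shift [ 98.4 490.8   2.2] roll 0 toolyaw 171.45 pos [ 513.3 -270.   224.6]
```

send_rows(series=[[[0.3,5,20,0,0],[0.3,17,62,0,0],[0.3,29,107,0,0],[0.3,41,152,0,0],[0.3,53,197,0,0],[0.3,65,242,0,0],[0.3,77,287,0,0],[0.3,89,332,0,0],[0.3,101,377,0,0],[0.3,110,412,0,0]]])

```text
clock: 9.5
eef_pos: [464.3, 156.3, 220.7]
eef_rot: [-3.142, -0.0, 2.993]
wrist_force: [1.1, -0.0, -2.6]
finger_gap: 43.8
```

send_rows(series=[[[0.3,10,35,0,0],[0.3,18,65,0,0],[0.3,22,79,0,0],[0.3,22,79,0,0],[0.3,22,79,0,0]]])

```text
clock: 10.0
eef_pos: [455.3, 234.8, 220.7]
eef_rot: [-3.141, -0.0, 2.992]
wrist_force: [-0.6, -0.4, -2.1]
finger_gap: 43.8
```

```bash
python3 - <<'E'
from h import *
np.set_printoptions(precision=1,suppress=True)
s=manip.read_state();print(s['finger_gap'],s['wrist_force'])
p=shoot('wrist');save(p,'w5.png')
for n in('wrist','top','side'):
    q=p if n=='wrist' else shoot(n)
    for r in manip.silhouettes('slab',q)[:1]:
        c=cv2.boxPoints(cv2.minAreaRect(np.argwhere(r['pixels'])[:,::-1].astype(np.float32)));W=[at(q,*x,12)[:2] for x in c]
        print(n,r['conf'],r['rect'],r['pixels'].sum(),np.array(W).tolist(),np.mean(W,0))
go([489,230,221])
E
```

```text
43.84731441914668 [-0.6 -0.4 -2.1]
top 0.94 [172.5, 188.5, 44.4, 48.1] 1217 [[437.76209328274365, 324.5462121000088], [585.2271559989622, 288.66275969713934], [542.4731577303087, 138.89021622526454], [395.9913169637076, 176.31439095849126]] [490.4 232.1]
side 0.69 [218.0, 125.9, 51.3, 34.1] 1004 [[440.8473876224763, 327.45226291763515], [606.4849569992547, 288.6223231526758], [535.9627130437644, 133.89738733956892], [383.1683138596884, 174.3474210387701]] [491.6 231.1]
shift [-33.8   0.2   0. ] roll 0 toolyaw 171.39 pos [455.5 234.8 221. ]
```

View pics/w5.png

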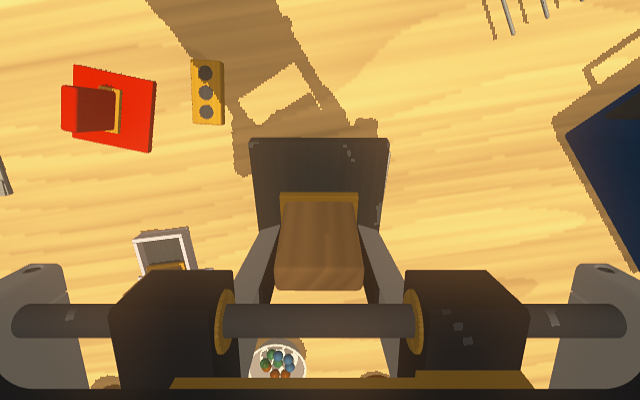

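Wrist view: the press hangs tilted in the grip and hides the slab. The top and side views agree on the slab centre, about (490.5, 231.5). I'll lower it tail first, then roll it flat.

send_rows(series=[[[0.3,-20,1,20,0],[0.3,-40,2,55,0],[0.3,-51,2,90,0],[0.3,-51,2,120,0],[0.3,-51,2,140,0],[0.3,-51,2,150,0],[0.3,-51,2,155,0],[0.3,-51,2,155,0]]])

```text
clock: 11.1
eef_pos: [506.2, 229.9, 66.2]
eef_rot: [3.141, 0.0, 2.992]
wrist_force: [0.0, 0.0, -3.3]
finger_gap: 43.7
```

send_rows(series=[[[0.3,0,0,3,0],[0.3,0,0,6,0],[0.3,3,0,9,0],[0.3,6,0,11,0],[0.3,9,0,13,0],[0.3,9,0,13,0]]])

```text
clock: 11.7
eef_pos: [498.1, 231.5, 55.1]
eef_rot: [3.14, 0.003, 2.993]
wrist_force: [-3.7, -2.8, 11.2]
finger_gap: 43.7
```

send_rows(series=[[[0.3,3,0,2,0],[0.3,5,0,3.5,0],[0.3,7,0,5,0],[0.3,7,0,5,0],[0.3,7,0,5,0]]])

```text
clock: 12.2
eef_pos: [491.2, 232.5, 49.8]
eef_rot: [3.14, 0.003, 2.992]
wrist_force: [-2.6, -2.3, 8.5]
finger_gap: 43.9
```

```bash
python3 - <<'E'
from h import *
s=manip.read_state();print(s['eef_pos'],s['wrist_force'],s['moment'],s['finger_gap'])
p=shoot('wrist');a=p['img'][110:310,180:460,::-1]
q=shoot('side');b=q['img'][100:180,205:285,::-1]
a=cv2.resize(a,(420,300),interpolation=2);b=cv2.resize(b,(300,300),interpolation=2)
cv2.imwrite('pics/t4.png',np.hstack([a,b]))
E
```

```text
[491.20547299 232.50112497  49.76686778] [-2.6477557  -2.27656496  8.50182101] [-0.66262373  0.11825174 -0.04879108] 43.85499999286707
```

View pics/t4.png

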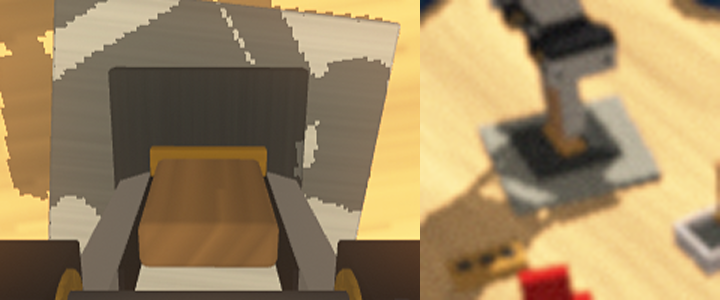

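The plate lies on the slab with margin all round and is a few degrees from flat. I'll press slightly more, watching the force.

send_rows(series=[[[0.3,0.5,0,1,0],[0.3,1,0,2,0],[0.3,1,0,2,0]]])

```text
clock: 12.6
eef_pos: [490.3, 232.7, 48.4]
eef_rot: [3.14, 0.003, 2.993]
wrist_force: [-5.6, -3.0, 16.7]
finger_gap: 43.7
```

send_rows(series=[[[0.3,0,0,0.5,0],[0.3,0,0,1,0],[0.3,0,0,1,0]]])

```text
clock: 12.9
eef_pos: [490.3, 232.7, 48.3]
eef_rot: [3.14, 0.003, 2.993]
wrist_force: [-12.5, -5.2, 29.3]
finger_gap: 44.0
```

The force climbs with no further travel, so the plate is flat. I'll back off the preload, open and rise.

send_rows(series=[[[0.3,0,0,-1,0],[0.3,0,0,-1.5,0],[0.8,0,0,-1.5,0],[0.8,0,0,-1.5,0],[0.8,0,0,-1.5,0],[0.8,0,0,-1.5,0],[0.8,0,0,-1.5,0],[0.8,0,0,-1.5,0]]])

```text
clock: 13.7
eef_pos: [489.2, 232.4, 46.4]
eef_rot: [-3.142, -0.0, 2.992]
wrist_force: [0.8, 0.5, 0.2]
finger_gap: 74.8
```

send_rows(series=[[[0.8,0,0,-10,0],[0.8,0,0,-30,0],[0.8,0,0,-60,0],[0.8,0,0,-95,0],[0.8,0,0,-130,0],[0.8,20,0,-165,0],[0.8,55,0,-185,0],[0.8,90,0,-190,0],[0.8,100,0,-190,0],[0.8,100,0,-190,0]]])

```text
clock: 14.7
eef_pos: [389.7, 247.5, 237.3]
eef_rot: [3.141, 0.001, 2.994]
wrist_force: [-0.8, -0.4, -1.0]
finger_gap: 75.4
```

```bash
python3 - <<'E'
from h import *
np.set_printoptions(precision=1,suppress=True)
s=manip.read_state();print(s['eef_pos'],s['finger_gap'],s['wrist_force'])
p=shoot('wrist');t=shoot('top');q=shoot('side')
for n,c,z in(('wrist',p,45),('top',t,45),('side',q,45)):
    for k in('press_grip','small_press_grip','slab'):
        for r in manip.silhouettes(k,c)[:5]:
            m=np.argwhere(r['pixels']).mean(0)[::-1];print(n,k,round(r['conf'],2),m,at(c,*m,12 if k=='slab' else 40))
a=cv2.resize(p['img'][:,:,::-1],(480,300));b=cv2.resize(q['img'][100:180,205:285,::-1],(300,300),interpolation=2)
cv2.imwrite('pics/f.png',np.hstack([a,b]))
E
```

```text
[389.7 247.5 237.3] 75.37390083900883 [-0.8 -0.4 -1. ]
wrist press_grip 0.92 [318.4 246.8] [476.9 233.2  40. ]
wrist press_grip 0.57 [124.5 163.4] [339.2  23.9  40. ]
wrist small_press_grip 0.56 [181.7 287. ] [506.6  48.8  40. ]
wrist slab 0.58 [319.9 242.5] [483.2 234.3  12. ]
top press_grip 0.7 [192.2 212.3] [486.5 226.8  40. ]
top press_grip 0.69 [335.1 199. ] [ 533.6 -271.4   40. ]
top press_grip 0.63 [331.1 149.8] [ 709.6 -258.1   40. ]
top press_grip 0.57 [255.7 254.4] [340.8   2.8  40. ]
top small_press_grip 0.66 [252.4 197.4] [538.9  17.7  40. ]
top slab 0.59 [194.5 210.4] [496.3 226.   12. ]
side press_grip 0.88 [427.6 315.6] [ 447.8 -720.6   40. ]
side press_grip 0.76 [379.  181.2] [ 698.8 -277.5   40. ]
side press_grip 0.73 [240.  186.1] [330.4 -18.1  40. ]
side press_grip 0.72 [340.  207.9] [ 519.8 -295.5   40. ]
side press_grip 0.64 [242.8 135.9] [480.2 218.8  40. ]
side small_press_grip 0.64 [288.2 155. ] [545.7  20.7  40. ]
side slab 0.71 [245.1 142.6] [482.7 212.8  12. ]
```

View pics/f.png

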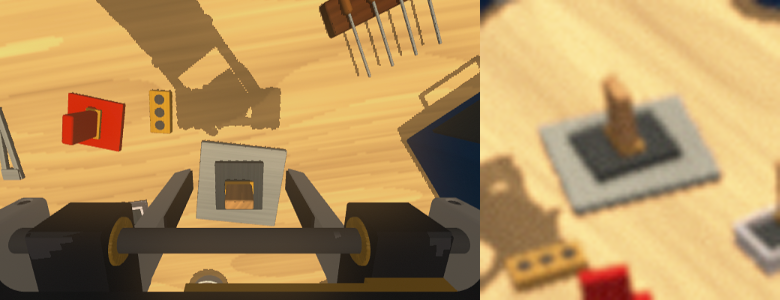

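The wide press sits flat on the slab near its middle, handle up, and the gripper is well clear. The narrow press has not moved: the top view gives (538.9, 17.7) now and (538.6, 17.9) at the start. I'll hand in.

```bash
python3 -c "
from h import *
print(manip.sign_off())"
```

```text
the job is handed in; nothing more can be done
None
```

The wide press is out of its holder and standing flat on the steel slab, handle up and near the middle. I handed the job in at about 15 s on the robot's clock; no verdict is reported.

**How it was done:**
- I gripped the ends of the wooden grip so the press could pivot between the pads.
- Lifting against the retaining lip tilted it to about 14° by the image fit, while its tail was still hooked.
- I then drew it forwards, carried it to the slab and set it down tail first. I pressed it flat until the force climbed with no further travel (about 29 N) and let go there.

**Last checks:**
- **Placement:** the last wrist and side pictures show the press lying flat with slab showing all round. The gripper let go at about (489, 232) mm, and the slab's middle measured (490.5, 231.5).
- **Narrow press:** the top view moved by less than 1 mm. The side view moved by about 3 mm, within the networks' noise.
- **Robot:** clear of everything, with the wrist force close to zero.

**What disagreed:**
- **Image fit:** it put the press about 6 mm lower in the gripper than expected. It gave the same offset before the lift, so I took it as calibration bias, not slip.
- **Final network positions:** they scattered by 10–20 mm because the press hides part of the slab. I relied on the pictures and the arm's position at release instead.

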